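# Point out the stray vial and its empty place

### The arm

A 7-joint arm with a two-finger parallel gripper is mounted at the origin on a cart in front of the work surface, level with it; the furniture and walls round the work are solid. World frame = base frame: x ahead of the robot, y to its left, z up, the work surface at z = 0. Lengths are in m, angles in rad, forces in N, time in s.
With the tool pointing down it reaches from about 0.35 to 0.9 m from the base axis. Payload 8.1 kg.
Tool frame: the origin (TCP) lies between the finger pads, 19 mm behind the fingertips; this is the grasp point; z points along the fingers, y is the line along which they close (so a half turn about z gives the same grasp; the last joint's range is limited). The gripper opens to 92 mm and grips with 3 to 60 N. Pads are 19 mm wide; open, the fingers measure 130 mm over their backs; the gripper's body (75 mm by 190 mm) begins 47 mm behind the grasp point.
Start: joints at [1.195, 0.434, 0.025, 1.573, -0.012, 1.134, -0.075], TCP at [0.168, -0.602, 0.246] pointing down, gripper open.
Joint ranges: [-2.62, 2.62], [-0.44, 2.09], [-1.27, 1.32], [0.08, 2.57], [-1.32, 4.46], [0.12, 2], [-2.74, 2.74]. Speed limits (rad/s): [2.22, 2.22, 3.01, 3.01, 3.14, 3.14, 3.14].

### API

Orientations are given as a rotation vector (axis times angle).
In Python, from cell import readout, vision, sign_off gives the robot as it stands. The module is installed in compiled form; this text tells all that it offers.
- The arm moves only by the shell command python3 -m creep 'ROWS' [FORCE]. ROWS is JSON, a list of rows, each a list of 5 numbers: the shift along the tool's x, y, z in units of 4 cm (1.0 is 4 cm), then the turn about the tool's z in units of 4 degrees (1.0 is 4 degrees), then the opening, from 0 (shut) to 1 (fully open). A call has 1 to 12 rows; each row shifts and turns the commanded pose from where the row before left it, along the tool's axes as they then stand; what a row does not reach is not made up. A row lasts 1/8 s, in which the tool goes at most 62.5 mm and 10.7 degrees, less where a joint would pass 70% of its speed; a pose out of reach is approached as far as the arm can. A call with a number of a shift or a turn outside -1 to 1 is refused whole. A call with a gripper value outside its range is refused whole. The fingers move at their own pace and stop on an object; FORCE is the grip in N (left out, the last holds). Time passes only in rows, so rows that do not move let the fingers close. It gives the time, the measured TCP pose, the force, the opening and the grip force at its end, in the units of the state.
- readout.observe(): the state, without advancing time (a new reading comes with each control period).
- vision.get_image(name): name is "side" or "top"; returns a dict with "pixels" (480x640x3 uint8, blue, green, red), "z_map" (480x640 float32, m along the optical axis (not along the pixel's ray), 0 where there is no reading), "camera_matrix" (3x3 intrinsics, pixels), "position" and "rotation" of the camera in the world. Camera axes: x right, y up, looking along -z (the intrinsics and any distortion apply to the point x, -y, -z); pixel columns grow to the right and rows downward; lengths in m; the calibration is good to about 2 mm. A picture is of the moment at which its call begins.
- sign_off(): hands the job in; it is judged then, once.
The state is a dict: "clock": time; "joints": joint angles; "dq": joint speeds; "joint_efforts": joint torques, N m; "position": TCP position; "ee_rot": TCP orientation; "force": force on the tool from outside, world axes, zero at the start; "ft_torque": the same for the moment, N m; "width": opening from 0.0 (shut) to 1.0 (fully open); "gripper_force": force on a finger pad.
Only numpy, scipy, OpenCV 4.12 (cv2) and the standard library are available. Lean on these libraries where they do the work, as an engineer would, in place of code of your own. Each camera call takes 0.05 s, during which the arm holds its last target. There are 200 camera calls.

### The job

Show a colleague what is left to put away: with the fingers pointing straight down, hold the fingertips centred above the cap of the one vial that stands outside the rack, no more than 5 cm above it, for two seconds, then in the same way for two seconds centred above the one empty place of the vial rack, just higher than the caps round it. Only point: touch and move nothing, and finish with the hand raised so that the fingertips are at least 20 cm above the bench.

Things in the scene. Friction and masses are not known exactly. Their poses are not given: they have to be found in the camera images.
- stray_vial: upright glass sample vial with screw cap, 24 mm across, 63 mm tall, the only vial that stands by itself on the bench; origin at the centre of its underside, z up along the vial
- stray_cap (a point): centre of the top of the stray vial's cap, 63 mm above the bench; its z axis points up
- rack: loose light grey open-topped vial rack, 55 x 134 x 40 mm, standing on the bench at any yaw, with two rows of five square places; origin at the centre of its underside, x across the rows, y along them, z up. The places lie at x = -13 and +13 mm and y = -52.5, -26, 0, 26 and 52.5 mm. Nine of them hold upright loose vials, 24 mm across, whose caps top out at most 66 mm above the bench; one is empty
- empty_place (a point): centre of the mouth of the rack's one empty place (at x = +13, y = +26 mm of the rack), 34 mm above the bench, thus about 32 mm below the tops of the caps round it; its z axis points up. A sample jar (52 mm across, 65 mm tall), a glass dish (59 mm across, 12 mm tall) and a funnel (75 mm across, 85 mm tall) stand elsewhere on the bench and are to be left alone
There are look-alikes about, which are no part of the job. Leave any orange look-alike of the rack alone.

How it is judged:
On the way, in this order (a step that is already met when the one before it is completed fails the run):
1. the fingertips point straight down at the stray vial's cap from close above, for two seconds (horizontal distance between the grasp point and stray_cap below 0.014 m and z of the grasp point in the frame of stray_cap between 0.015 and 0.08 m and angle between the grasp point's own z axis and vertical above 2.75 rad), for 1.8 s.
2. the fingertips point straight down at the empty place of the rack from just above the caps round it, for two seconds (horizontal distance between the grasp point and empty_place below 0.012 m and z of the grasp point in the frame of empty_place between 0.015 and 0.112 m and angle between the grasp point's own z axis and vertical above 2.75 rad), for 1.8 s.
At the end, for the whole second after the job is handed in: the stray vial and the rack stand upright at rest, each within 5 mm of where it began, and the hand is raised (TCP more than 20 cm above the bench) (distance of each of stray_vial, rack from where it was at the start of the episode below 0.005 m and angle between each of stray_vial, rack's own z axis and vertical below 0.1 rad and height (world z) of the grasp point above 0.2 m and linear speed of each of stray_vial, rack below 0.01 m/s); the robot touches nothing.
It fails at once if the robot touches something (more than 0.5 N) (contact force between any of the fingers, the arm and anything else above 0.5 N).
It fails at once if the stray vial or the rack is lifted or tipped (height (world z) of any of stray_vial, rack above 0.01 m or angle between any of stray_vial, rack's own z axis and vertical above 0.2 rad).
It also fails if it takes over 51 s, if anything falls off the work surface, if the arm or the gripper's body presses on something with over 40 N, if the wrist force passes 120 N, or if a joint passes its speed limit or range.

## Working session

There is one attempt and no reset: what is moved stays moved. The work goes in short steps, Python scripts to look and compute and a shell command to move; the robot and the scene stay as the last step left them, time stands still between calls to the robot, and variables do not carry over. Pictures are saved under pics/ and viewed, at most 10 in all, crops included, and the job is handed in when it is done.

```bash
mkdir -p pics
python3 - <<'E'
from cell import readout, vision
import cv2,numpy as np,pickle
for n in("top","side"):
    d=vision.get_image(n); cv2.imwrite(f"pics/{n}0.png",d["pixels"]); pickle.dump(d,open(f"{n}0.pkl","wb"))
    print(n,d["position"],np.round(d["rotation"],3).tolist(),d["camera_matrix"].tolist(),[k for k in d])
s=readout.observe();print(s["clock"],s["position"],s["ee_rot"],s["width"])
E
```

```text
top [ 0.28892121 -0.01616018  1.04244658] [0.151, -0.16, -1.54] [[487.0663306519014, 0.0, 315.9463708054347], [0.0, 487.0663306519014, 244.34991451963867], [0.0, 0.0, 1.0]] ['pixels', 'z_map', 'camera_matrix', 'position', 'rotation']
side [ 0.46227654 -0.69955541  0.60721273] [0.921, -0.01, -0.056] [[470.51127144668567, 0.0, 315.03691257631664], [0.0, 470.51127144668567, 239.07469009598762], [0.0, 0.0, 1.0]] ['pixels', 'z_map', 'camera_matrix', 'position', 'rotation']
0.1 [ 0.16821453 -0.60149077  0.24483022] [-3.11106277e+00 -4.26966341e-01  5.78268091e-04] 0.9999141199263164
```

View pics/top0.png

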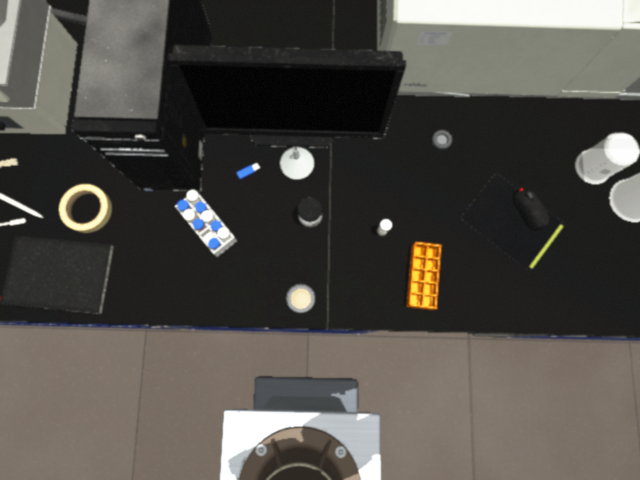

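View pics/side0.png

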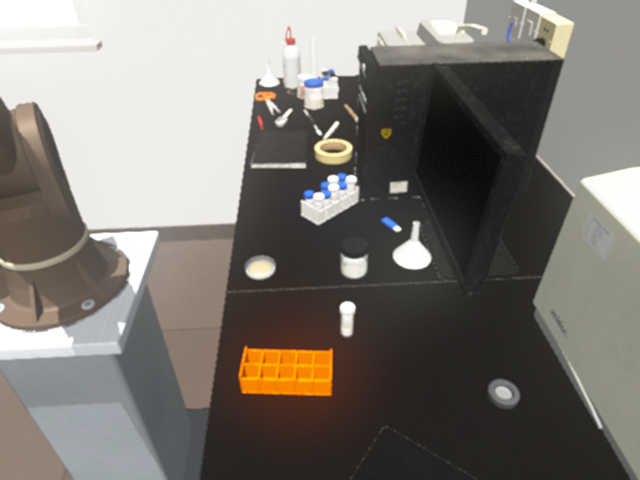

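The stray vial candidates are the white-capped vial at top (384,228) / side (347,318), the jar at (310,212) and the flask-like ring at (442,139). Only the first is a thin 24 mm vial standing alone. The rack is the grey one at top (206,222) with blue and white caps. The orange one at (425,275) is the look-alike. I'll enlarge both to confirm and measure.

```bash
cat > h.py <<'E'
import numpy as np,cv2,pickle
from scipy.spatial.transform import Rotation as R
def cam(n): return pickle.load(open(n,"rb"))
def rot(d): 
    r=np.array(d["rotation"]); return R.from_rotvec(r) if r.size==3 else R.from_matrix(r)
def ray(d,u,v):
    K=d["camera_matrix"]; return rot(d).apply([(u-K[0,2])/K[0,0],-(v-K[1,2])/K[1,1],-1])
def plane(d,u,v,z):
    r=ray(d,u,v);p=np.array(d["position"]);return p+r*(z-p[2])/r[2]
def cloud(d):
    v,u=np.mgrid[:480,:640];K=d["camera_matrix"];z=d["z_map"]
    c=np.stack([(u-K[0,2])/K[0,0]*z,-(v-K[1,2])/K[1,1]*z,-z],-1).reshape(-1,3)
    return (rot(d).apply(c)+d["position"]).reshape(480,640,3)
def proj(d,p):
    c=rot(d).inv().apply(np.array(p)-d["position"]);K=d["camera_matrix"]
    return K[0,0]*c[0]/-c[2]+K[0,2],K[1,1]*c[1]/c[2]+K[1,2]
E
python3 - <<'E'
from h import *
t=cam("top0.pkl");s=cam("side0.pkl")
a=cv2.resize(t["pixels"][180:265,165:250],(400,400),interpolation=2)
b=cv2.resize(s["pixels"][165:230,290:370],(400,325),interpolation=2)
c=cv2.resize(t["pixels"][205:250,360:405],(300,200+70),interpolation=2)
e=cv2.resize(s["pixels"][290:345,315:380],(300,254),interpolation=2)
im=np.zeros((600,800,3),np.uint8);im[:400,:400]=a;im[:325,400:]=b;im[330:330+270-0,400:700]=c[:270]
im[400:600,:236]=cv2.resize(e,(236,200));cv2.imwrite("pics/crop.png",im)
C=cloud(t)
def stat(m,name):
    p=C[m];print(name,len(p),np.round(p.min(0),3),np.round(p.max(0),3))
M=np.zeros((480,640),bool);M[205:250,360:405]=1
m=M&(C[...,2]>.045)&(t["z_map"]>0);stat(m,"stray");print(C[m].mean(0))
D=cloud(s);MS=np.zeros((480,640),bool);MS[290:345,315:380]=1
ms=MS&(D[...,2]>.045)&(s["z_map"]>0);print("side stray",D[ms].min(0),D[ms].max(0))
M[:]=0;M[180:262,165:245]=1
m=M&(C[...,2]>.02)&(C[...,2]<.09)&(t["z_map"]>0);stat(m,"rack")
r=cv2.minAreaRect((C[m][:,:2]*1000).astype(np.float32));print(r)
M[:]=0;M[40:180,70:410]=1;m=M&(C[...,2]>.1);stat(m,"pc/monitor")
for (x0,x1,n) in((75,205,"tower"),(205,405,"monitor")):
    M[:]=0;M[20:190,x0:x1]=1;m=M&(C[...,2]>.06)&(C[...,2]<.6);stat(m,n)
E
```

```text
stray 110 [ 0.521 -0.172  0.045] [ 0.543 -0.15   0.066]
[ 0.53115839 -0.16063209  0.05998096]
side stray [ 0.52355774 -0.17806152  0.04505042] [ 0.54677141 -0.15573895  0.06316156]
rack 1814 [0.467 0.156 0.02 ] [0.629 0.312 0.083]
((553.1302490234375, 232.78794860839844), (186.71435546875, 71.18551635742188), 34.01786422729492)
pc/monitor 31396 [ 0.289 -0.207  0.1  ] [0.923 0.377 1.042]
tower 18704 [0.602 0.172 0.06 ] [0.981 0.377 0.325]
monitor 17743 [ 0.678 -0.202  0.06 ] [1.007 0.243 0.326]
```

View pics/crop.png

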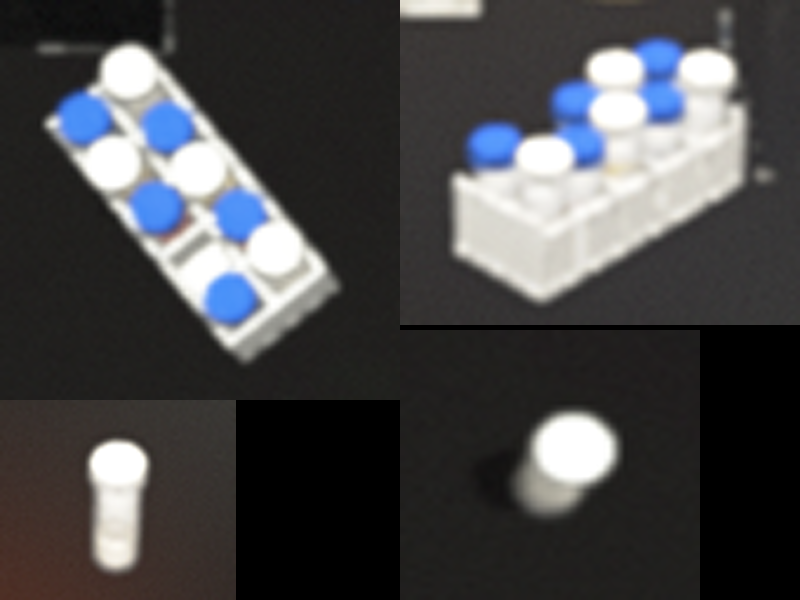

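The crop confirms both. The stray is a lone white-capped vial at top (384,228). The grey rack holds nine caps, and its empty place is at crop (195,260), i.e. top pixel ≈(206,235), in the near-left row second from the near end. I'll fit the grid to the nine caps.

Run:
```python
from h import *
t=cam("top0.pkl");s=cam("side0.pkl")
px={(13,-52.5):(82,118),(13,-26):(112,162),(13,0):(157,210),(13,52.5):(230,298),
(-13,-52.5):(130,70),(-13,-26):(168,127),(-13,0):(198,168),(-13,26):(240,215),(-13,52.5):(272,250)}
A=np.array(list(px),float)/1000
k=85/400
B=np.array([plane(t,165+(u+.5)*k-.5,180+(v+.5)*k-.5,.065)[:2] for u,v in px.values()])
ca,cb=A.mean(0),B.mean(0);H=(A-ca).T@(B-cb);U,S,V=np.linalg.svd(H)
Rm=V.T@U.T;print("det",np.linalg.det(Rm),"yaw",np.degrees(np.arctan2(Rm[1,0],Rm[0,0])))
f=lambda a:Rm@(np.array(a)-ca)+cb
print("res mm",np.round(1000*(np.array([f(a) for a in A])-B),1).tolist())
e=f([.013,.026]);o=f([0,0]);print("empty",e,"rack",o)
# rim check + mouth projection
print("empty px top",proj(t,[*e,.034]),"side",proj(s,[*e,.034]))
# stray: bright cap mask centroid in both views, triangulate
out=[]
for d,(r0,r1,c0,c1) in((t,(205,250,360,405)),(s,(290,345,315,380))):
    g=cv2.cvtColor(d["pixels"][r0:r1,c0:c1],cv2.COLOR_BGR2GRAY);m=(g>205)
    n,l,st,ce=cv2.connectedComponentsWithStats(m.astype(np.uint8));i=1+st[1:,4].argmax()
    u,v=ce[i]+[c0,r0];print(u,v,st[i],plane(d,u,v,.063))
C=cloud(t)
for n,(r0,r1,c0,c1) in dict(tower=(20,195,75,205),mon=(20,145,205,405)).items():
    p=C[r0:r1,c0:c1].reshape(-1,3)
    for z in(.07,.13,.2,.3):
        q=p[(p[:,2]>z)&(p[:,2]<.6)];print(n,z,q.min(0).round(3),"minx at",q[q[:,0].argmin()].round(3))
```

```text
det 0.9999999999999994 yaw 131.74622006287015
res mm [[0.6, 0.3], [0.5, -2.6], [2.2, 1.4], [1.5, 0.9], [-4.7, 0.4], [1.2, 1.4], [0.1, -1.4], [1.5, 1.1], [-3.0, -1.6]]
empty [0.50438887 0.20913813] rack [0.53244333 0.21675046]
empty px top (np.float64(208.27216634494596), np.float64(235.7845378806202)) side (np.float64(316.312754702383), np.float64(197.89033295156605))
385.61224489795916 224.5 [20 14 12 12 98] [ 0.53170685 -0.1621441   0.063     ]
346.85840707964604 316.42772861356934 [ 25  12  15  34 339] [ 0.53093102 -0.18772811  0.063     ]
tower 0.07 [0.602 0.172 0.07 ] minx at [0.602 0.265 0.308]
tower 0.13 [0.602 0.172 0.13 ] minx at [0.602 0.265 0.308]
tower 0.2 [0.602 0.172 0.2  ] minx at [0.602 0.265 0.308]
tower 0.3 [0.602 0.172 0.3  ] minx at [0.602 0.265 0.308]
mon 0.07 [ 0.718 -0.202  0.07 ] minx at [ 0.718 -0.075  0.079]
mon 0.13 [ 0.723 -0.185  0.13 ] minx at [ 0.723 -0.152  0.131]
mon 0.2 [ 0.726 -0.178  0.2  ] minx at [ 0.726 -0.15   0.204]
mon 0.3 [ 0.731 -0.157  0.3  ] minx at [0.731 0.03  0.318]
```

```bash
python3 -m creep '[[0.3,-0.2,0,0,0],[0.6,-0.4,0,0,0],[0.8,-0.55,0,0,0],[0.8,-0.55,0,0,0],[0.8,-0.55,0,0,0],[0.8,-0.55,0,0,0],[0.8,-0.55,0,0,0],[0.8,-0.55,0,0,0],[0.8,-0.55,0,0,0],[0.8,-0.55,0,0,0],[0.6,-0.4,0,0,0],[0.3,-0.2,0,0,0]]'
cat > go.py <<'E'
import sys,numpy as np
from cell import readout
from scipy.spatial.transform import Rotation as R
s=readout.observe();T=R.from_rotvec(s["ee_rot"])
print(s["clock"],np.round(s["position"],4),"tilt",np.arccos(T.as_matrix()[2,2]),"w",s["width"],"units",np.round(T.inv().apply(np.array(list(map(float,sys.argv[1:4])))-s["position"])/.04,2))
E
python3 go.py .532 -.164 .16
```

```text
clock: 1.6
position: [0.425, -0.2955, 0.2455]
ee_rot: [-3.111, -0.432, -0.0]
force: [-0.3, -0.6, -0.1]
width: 0.007
gripper_force: 0.0
1.6 [ 0.425  -0.2955  0.2455] tilt 3.14108018816444 w 0.007190388929619948 units [ 3.47 -2.43  2.14]
```

```bash
python3 -m creep '[[0.4,-0.3,0,0,0],[0.7,-0.5,0,0,0],[0.8,-0.55,0.2,0,0],[0.8,-0.55,0.4,0,0],[0.5,-0.35,0.5,0,0],[0.25,-0.15,0.5,0,0],[0,0,0.3,0,0],[0,0,0,0,0],[0,0,0,0,0]]'
python3 go.py .532 -.164 .11
python3 - <<'E'
from cell import vision
import cv2,numpy as np
t=vision.get_image("top")["pixels"];s=vision.get_image("side")["pixels"]
im=np.hstack([cv2.resize(t[130:310,280:480],(400,360)),cv2.resize(s[170:370,250:450],(400,360))])
cv2.imwrite("pics/v1.png",im)
E
```

```text
clock: 2.72
position: [0.5308, -0.1692, 0.1702]
ee_rot: [3.112, 0.425, 0.001]
force: [0.6, -0.2, -0.6]
width: 0.006
gripper_force: 0.0
2.725 [ 0.5308 -0.1692  0.1702] tilt 3.140736877052677 w 0.0057324240823644675 units [ 0.06 -0.12  1.5 ]
```

View pics/v1.png

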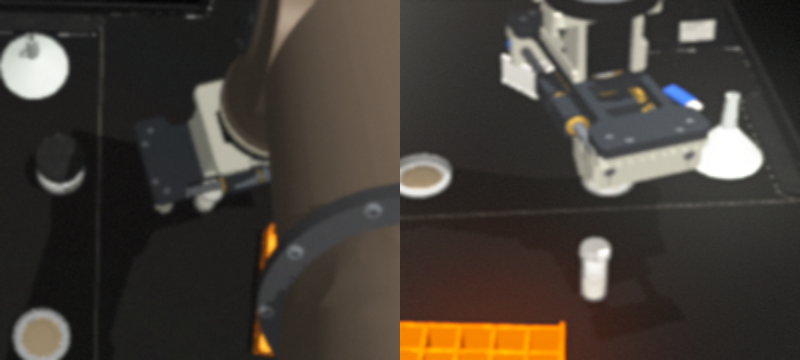

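The right half shows the gripper above the vial (cap at side px ≈(347,304)), with the finger bottoms at ≈(352,275). I'll check this against the projection before descending.

Run:
```python
from h import *
s=cam("side0.pkl");t=cam("top0.pkl")
for z in(.217,.17,.151): print(z,proj(s,[.5308,-.1692,z]))
print("cap pred",proj(s,[.532,-.164,.063]),proj(t,[.532,-.164,.063]))
print("side cap plane",plane(s,347.5,305.5,.063))
```

```text
0.217 (np.float64(348.1324492411399), np.float64(230.27005317990216))
0.17 (np.float64(347.26750613313385), np.float64(256.20077252721285))
0.151 (np.float64(346.93778276367186), np.float64(266.085774299731))
cap pred (np.float64(345.94687763989685), np.float64(305.57478775462664)) (np.float64(386.5073398881614), np.float64(224.38545573576147))
side cap plane [ 0.53450976 -0.16400374  0.063     ]
```

```bash
python3 -m creep '[[0.1,-0.1,0.2,0,0],[0,0,0.4,0,0],[0,0,0.4,0,0],[0,0,0.3,0,0],[0,0,0.2,0,0],[0,0,0,0,0],[0,0,0,0,0],[0,0,0,0,0],[0,0,0,0,0],[0,0,0,0,0],[0,0,0,0,0],[0,0,0,0,0]]'
python3 go.py .533 -.164 .11
python3 -m creep '[[0,0,0,0,0],[0,0,0,0,0],[0,0,0,0,0],[0,0,0,0,0],[0,0,0,0,0],[0,0,0,0,0],[0,0,0,0,0],[0,0,0,0,0],[0,0,0,0,0],[0,0,0,0,0],[0,0,0,0,0],[0,0,0,0,0]]'
python3 go.py .533 -.164 .11
python3 - <<'E'
from cell import vision
import cv2,numpy as np
s=vision.get_image("side")["pixels"]
cv2.imwrite("pics/v2.png",cv2.resize(s[190:350,270:430],(480,480)))
E
```

```text
clock: 4.32
position: [0.5337, -0.1633, 0.1095]
ee_rot: [3.112, 0.427, -0.0]
force: [0.3, 0.1, -0.3]
width: 0.003
gripper_force: 0.0
4.325 [ 0.5337 -0.1633  0.1095] tilt 3.14154485365383 w 0.0028016697206522684 units [-0.02  0.01 -0.01]
clock: 5.82
position: [0.5337, -0.1633, 0.1095]
ee_rot: [3.112, 0.427, -0.0]
force: [0.4, 0.4, 0.5]
width: 0.007
gripper_force: 0.0
5.825 [ 0.5337 -0.1633  0.1095] tilt 3.1415639351512246 w 0.007160595419257045 units [-0.02  0.01 -0.01]
```

View pics/v2.png

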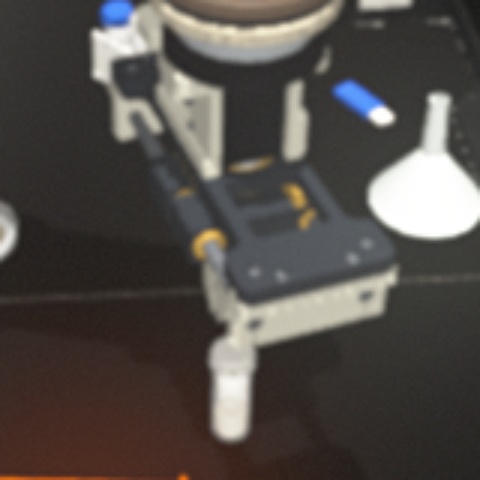

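The picture shows the finger ends at crop (235,325) directly above the cap at (232,350), with a gap and no force. That hold is done, so I'll raise and go across to the rack.

```bash
python3 -m creep '[[0,0,-0.4,0,0],[0,0,-0.7,0,0],[0,0,-0.7,0,0],[0,-0.3,-0.5,0,0],[0.1,-0.6,-0.2,0,0],[0.2,-0.8,0,0,0],[0.2,-0.8,0,0,0],[0.2,-0.8,0,0,0],[0.2,-0.8,0,0,0],[0.2,-0.8,0,0,0],[0.2,-0.6,0,0,0],[0.1,-0.3,0,0,0]]'
python3 go.py .504 .209 .17
```

```text
clock: 7.38
position: [0.5253, 0.0768, 0.2106]
ee_rot: [-3.112, -0.43, -0.002]
force: [0.0, -0.8, -0.9]
width: 0.002
gripper_force: 0.0
7.375 [0.5253 0.0768 0.2106] tilt 3.140336942214527 w 0.002078215811865356 units [ 0.38 -3.32  1.02]
```

```bash
python3 -m creep '[[0.1,-0.3,0,0,0],[0.1,-0.6,0,0,0],[0.1,-0.7,0,0,0],[0.1,-0.7,0,0,0],[0,-0.6,0.2,0,0],[0,-0.3,0.3,0,0],[0,-0.1,0.3,0,0],[0,0,0.2,0,0],[0,0,0,0,0],[0,0,0,0,0]]'
python3 go.py .504 .209 .11
python3 - <<'E'
from cell import vision
from h import *
t=vision.get_image("top");s=vision.get_image("side")
for n,d in(("t",t),("s",s)): print(n,proj(d,[.504,.209,.034]),proj(d,[.504,.209,.151]))
im=np.hstack([cv2.resize(t["pixels"][160:280,150:270],(400,400)),cv2.resize(s["pixels"][130:250,260:380],(400,400))])
cv2.imwrite("pics/v3.png",im)
E
```

```text
clock: 8.62
position: [0.5054, 0.2061, 0.1697]
ee_rot: [3.112, 0.425, 0.0]
force: [-0.5, -0.1, 0.8]
width: 0.005
gripper_force: 0.0
8.625 [0.5054 0.2061 0.1697] tilt 3.141237524874815 w 0.004750851652426429 units [-0.02 -0.08  1.49]
t (np.float64(208.3249462308377), np.float64(235.96572073115144)) (np.float64(195.3307642086028), np.float64(222.64652634290954))
s (np.float64(316.1455317017125), np.float64(197.92982212590582)) (np.float64(315.3650467877531), np.float64(151.1970980718035))
```

View pics/v3.png

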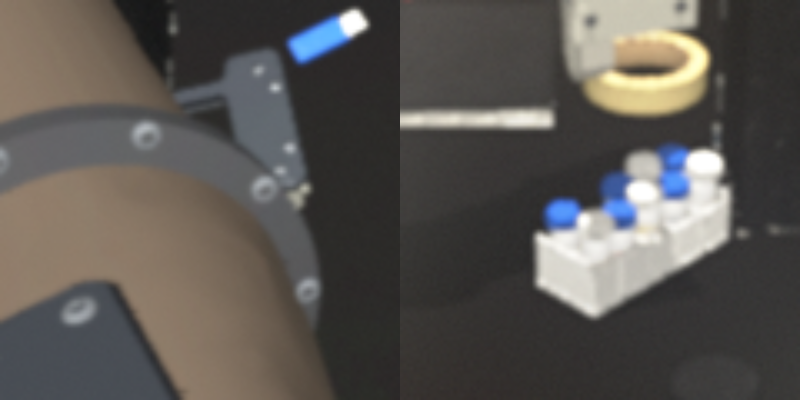

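The side half shows the rack undisturbed, with the gap between the blue caps at (563,213) and (617,187), i.e. side px ≈(317,190) at cap height. That is a few pixels off my top-view prediction, so I'll fit the side caps as well.

Run:
```python
from h import *
s=cam("side0.pkl");t=cam("top0.pkl")
px={(13,52.5):(95,138),(13,0):(173,97),(13,-26):(215,65),(13,-52.5):(258,52),(-13,52.5):(145,152),(-13,26):(182,140),(-13,0):(218,106),(-13,-26):(260,97),(-13,-52.5):(305,66)}
A=np.array(list(px),float)/1000
def fit(d,z,P):
    B=np.array([plane(d,u,v,z)[:2] for u,v in P])
    ca,cb=A.mean(0),B.mean(0);U,S,V=np.linalg.svd((A-ca).T@(B-cb));Rm=V.T@U.T
    f=lambda a:Rm@(np.array(a)-ca)+cb
    print(np.degrees(np.arctan2(Rm[1,0],Rm[0,0])),"res",np.round(1000*(np.array([f(a) for a in A])-B)).tolist());print("empty",f([.013,.026]),"rack",f([0,0]))
for z in(.06,.065): fit(s,z,[(290+(u+.5)*.2-.5,165+(v+.5)*.2-.5) for u,v in px.values()])
# depth clouds: caps (z>.05) and rack body minAreaRect per view
for n,d,(r0,r1,c0,c1) in(("top",t,(180,262,170,245)),("side",s,(165,230,295,366))):
    C=cloud(d)[r0:r1,c0:c1].reshape(-1,3);b=C[(C[:,2]>.012)&(C[:,2]<.075)&(C[:,0]<.6)&(C[:,0]>.44)&(C[:,1]>.14)&(C[:,1]<.3)]
    q=b[b[:,2]>.055];print(n,len(b),len(q),"zmax",np.percentile(q[:,2],95),"captop mean",q.mean(0),cv2.minAreaRect((b[:,:2]*1000).astype(np.float32)))
# rack bottom near corner on bench: side crop (140,302), top crop (245,362)&(338,290)
print("side corner",plane(s,290+140*.2,165+302*.2,0),"top corners",plane(t,165+243*85/400,180+362*85/400,0),plane(t,165+339*85/400,180+290*85/400,0))
```

```text
132.69297034031374 res [[1.0, 1.0], [3.0, 4.0], [1.0, -6.0], [-1.0, 2.0], [-2.0, -4.0], [0.0, 5.0], [1.0, -5.0], [0.0, 6.0], [-4.0, -2.0]]
empty [0.50755506 0.21195361] rack [0.53547991 0.22002844]
132.6929703403137 res [[1.0, 1.0], [3.0, 4.0], [1.0, -5.0], [-1.0, 2.0], [-3.0, -5.0], [0.0, 4.0], [1.0, -5.0], [1.0, 6.0], [-3.0, -2.0]]
empty [0.50685784 0.20354298] rack [0.53478268 0.21161781]
top 1567 929 zmax 0.06617859592048651 captop mean [0.53583978 0.21903447 0.06153104] ((534.1675415039062, 220.09326171875), (135.6647491455078, 54.839237213134766), 41.594722747802734)
side 1557 566 zmax 0.0645244233218 captop mean [0.53890295 0.21102786 0.06032096] ((537.1641235351562, 214.27032470703125), (135.2113800048828, 57.4143180847168), 40.54909896850586)
side corner [0.50433886 0.14889899 0.        ] top corners [0.46527245 0.19543903 0.        ] [0.50026913 0.15318714 0.        ]
```

All estimates agree: the empty place is at ≈(0.506, 0.209). Descend and hold.

```bash
python3 -m creep '[[0,-0.1,0.2,0,0],[0,0,0.4,0,0],[0,0,0.4,0,0],[0,0,0.3,0,0],[0,0,0.2,0,0],[0,0,0,0,0],[0,0,0,0,0],[0,0,0,0,0],[0,0,0,0,0],[0,0,0,0,0],[0,0,0,0,0],[0,0,0,0,0]]'
python3 -m creep '[[0,0,0,0,0],[0,0,0,0,0],[0,0,0,0,0],[0,0,0,0,0],[0,0,0,0,0],[0,0,0,0,0],[0,0,0,0,0],[0,0,0,0,0],[0,0,0,0,0],[0,0,0,0,0],[0,0,0,0,0],[0,0,0,0,0]]'
python3 go.py .506 .209 .23
python3 - <<'E'
from cell import vision
import cv2
s=vision.get_image("side")["pixels"]
cv2.imwrite("pics/v4.png",cv2.resize(s[130:250,260:380],(480,480)))
E
```

```text
clock: 10.22
position: [0.5039, 0.2105, 0.1095]
ee_rot: [3.112, 0.427, -0.0]
force: [0.8, 0.3, -0.6]
width: 0.004
gripper_force: 0.0
clock: 11.72
position: [0.504, 0.2105, 0.1095]
ee_rot: [3.112, 0.427, -0.0]
force: [-0.1, 0.5, 0.0]
width: 0.004
gripper_force: 0.0
11.725 [0.504  0.2105 0.1095] tilt 3.1415341384714965 w 0.004172515201789568 units [ 0.04  0.05 -3.01]
```

View pics/v4.png

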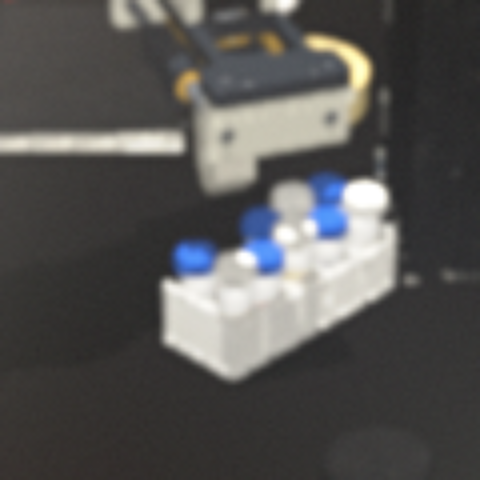

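The finger ends at (228,185) sit above the gap between the blue caps (195,257) and (258,225), clear of everything. I'll hold a little longer with a small nudge, then raise and hand in.

```bash
python3 -m creep '[[0.05,0.05,0,0,0],[0,0,0,0,0],[0,0,0,0,0],[0,0,0,0,0],[0,0,0,0,0],[0,0,0,0,0],[0,0,0,0,0],[0,0,0,0,0],[0,0,0,0,0],[0,0,0,0,0],[0,0,0,0,0],[0,0,0,0,0]]'
python3 -m creep '[[0,0,-0.3,0,0],[0,0,-0.6,0,0],[0,0,-0.8,0,0],[0,0,-0.8,0,0],[0,0,-0.6,0,0],[0,0,-0.3,0,0],[0,0,-0.1,0,0],[0,0,0,0,0],[0,0,0,0,0],[0,0,0,0,0]]'
python3 -c "
from cell import readout,sign_off
p=readout.observe()['position'];print(p)
if p[2]>.23: print(sign_off())"
```

```text
clock: 13.28
position: [0.5064, 0.2091, 0.1095]
ee_rot: [3.112, 0.427, 0.0]
force: [-0.6, 0.1, 0.2]
width: 0.002
gripper_force: 0.0
clock: 14.52
position: [0.5061, 0.209, 0.2488]
ee_rot: [3.112, 0.427, -0.002]
force: [-0.5, 0.8, -0.3]
width: 0.002
gripper_force: 0.0
[0.50613088 0.2089662  0.24881501]
the job is handed in; nothing more can be done
None
```

I held the fingertips above the stray vial's cap and then above the rack's empty place, each for over two seconds. I saw no sign of contact, raised the hand (grasp point at 0.249 m, fingertips at about 0.23 m) and handed the job in at about 14.5 s; no verdict came back.

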